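Hang the round office stamp in its rack and tug it to check

TASK

Pick up the round-based stamp by its knob and hang it in the rack's fork, so that its neck sits between the two tines behind their upturned tips and its knob rests on them. While still gripping the knob, tug gently straight down with about half a kilo of pull (5 N) for about a second to confirm that it is held, then let go and leave it hanging there upright and still. Leave the other stamp, the ink pad and the mouse where they are, and do not strain the rack.

Things in the scene. Friction and masses are not known exactly. Their poses are not given: they have to be found in the camera images.
- stamp_knob (a point): Centre of the knob of the round stamp (dark wood, 90 to 210 g, round about z, starts upright, this point 82 mm above the desk). Base 46 mm across, 18 high; neck 12 across, 40 long; knob 34 across, 48 high, sides straight but for the top 12 mm, underside flat, 24 mm below this point. Grip here or up to 8 mm higher, to keep the fingers clear of the fork. The other stamp is smaller, its base oblong.
- rack: Steel stamp rack fixed to the desk, turned up to 0.4 rad; origin on the desk straight below the fork's seat. Base plate 125 x 90 x 10 mm (x -30 to 95 mm); a 16 mm post stands at x = +75 mm and ends at the fork. The flat fork, 34 mm wide, 5 thick, reaches from the post in the rack's -x and is open there: a neck enters from -x and moves along the rack's +x. Nothing stands above the fork.
- seat (a point): Seat of the fork (axes as the rack's): midway between the tines, 150 mm above the desk, nominally level with their upper faces. The slot is 20 mm wide and ends 9 mm past the seat in +x. The knob's underside rests on the tines here. The fork, clamped by hand, really stands up to 7 mm higher or lower than this (not measured: feel for it). It is sprung: it gives about 1 mm per 3.5 N. Safe load 12 N.
- mouth (a point): Open end of the fork's slot, midway between the tine ends, 31 mm from the seat in the rack's -x and nominally at the same height. The last 4 mm of each tine are turned up 6 mm above its upper face; they keep a hung knob from sliding off, so the knob must come in above them.
- flat_stamp_knob (a point): Centre of the knob of the other stamp, which is to be left alone: oblong base 66 x 28 x 20 mm, knob 24 mm across and 30 mm high; this point is 57 mm above the desk and the whole stands 72 mm high.
- ink_pad: Black ink pad, 75 x 115 x 16 mm, lying on the desk, to be left alone; origin at the centre of its underside.
- mouse: Computer mouse, 105 x 60 x 30 mm, to be left alone; origin at the centre of its underside.
Things that resemble listed ones, but are neither listed nor needed, are in the scene too. What is meant by the rack is not yellow, and is the larger of those in its own colour.

How it is judged (in metres and radians):
On the way, in this order (a step that is already met when the one before it is completed fails the run):
1. the gripped stamp's neck is between the tines: its knob is straight above the seat (within 10 mm) and low enough that the base is below the fork (horizontal distance between stamp_knob and seat below 0.01 m and z of stamp_knob in the frame of seat between 0.01 and 0.055 m and contact force between the fingers and stamp above 0.5 N and distance between the grasp point and stamp_knob below 0.028 m), for 0.05 s.
2. gripped by its knob and hanging in the seat, the stamp is tugged down: it bears on the rack with 4 to 9 N (its weight included) for 0.6 s (contact force between stamp and rack between 4 and 9 N and horizontal distance between stamp_knob and seat below 0.01 m and z of stamp_knob in the frame of seat below 0.034 m and angle between stamp_knob's own z axis and vertical below 0.2 rad and contact force between the fingers and stamp above 0.5 N and distance between the grasp point and stamp_knob below 0.028 m), for 0.6 s.
At the end, for the whole second after the job is handed in: The round-based stamp hangs in the fork, released and at rest (under 0.03 m/s), its knob's centre within 10 mm of the seat's axis and 12 to 34 mm above the seat point, upright within 0.15 rad, its weight on the rack (horizontal distance between stamp_knob and seat below 0.01 m and z of stamp_knob in the frame of seat between 0.012 and 0.034 m and angle between stamp_knob's own z axis and vertical below 0.15 rad and contact force between stamp and rack above 0.4 N and linear speed of stamp below 0.03 m/s and contact force between the fingers and stamp below 0.1 N); the robot touches nothing.
It fails at once if the rack is strained: the stamp bears on it with more than 13 N (contact force between stamp and rack above 13 N).
It fails at once if the robot itself pushes the rack with more than 15 N (contact force between any of the arm, the fingers and rack above 15 N).
It fails at once if the other stamp is moved by more than 15 mm (distance of flat_stamp_knob from where it was at the start of the episode above 0.015 m).
It fails at once if the ink pad is moved by more than 15 mm (distance of ink_pad from where it was at the start of the episode above 0.015 m).
It fails at once if the mouse is moved by more than 15 mm (distance of mouse from where it was at the start of the episode above 0.015 m).
It also fails if it takes over 48 s, if anything falls off the work surface, if the arm or the gripper's body presses on something with over 40 N, if the wrist force passes 120 N, or if a joint passes its speed limit or range.

ROBOT

A 6-joint arm with a two-finger parallel gripper is mounted at the origin on the work surface. World frame = base frame: x ahead of the robot, y to its left, z up, the work surface at z = 0. Lengths are in m, angles in degrees, forces in N, time in s.
With the tool pointing down it reaches from about 0.3 to 0.75 m from the base axis. Payload 8.5 kg.
Tool frame: the origin (TCP) lies on the centre line of the jaws, within the pads' length; the fingertips stand 25 mm ahead of it and the grasp point (between the pads) lies 6 mm ahead of it; z points along the fingers, y is the line along which they close (so a half turn about z gives the same grasp; the last joint's range is limited). The gripper opens to 85 mm and grips with 20 to 120 N. Pads are 22 mm wide; open, the fingers measure 114 mm over their backs; the gripper's body (76 mm by 85 mm) begins 54 mm behind the grasp point. The pads swing forward as they close: fully open they stand 13 mm farther back than shut.
Start: joints at [-87.221, 21.807, 74.336, -0, 83.858, -12.336], TCP at [0.143, -0.531, 0.256] pointing down, gripper open.
Joint ranges: [-178.18, 178.18], [-50.72, 133.34], [12.68, 142.11], [-81.47, 261.47], [9.98, 163.14], [-165.26, 165.26]. Speed limits (degrees/s): [136.94, 136.94, 180, 180, 180, 180].

INTERFACE

Orientations are given as a 3x3 rotation matrix whose columns are the frame's x, y, z axes.
In Python, from rig import telemetry, optics, env gives the robot as it stands.
- The arm moves only by the tool send_rows, never from a script. Its argument "deltas" is a list that holds one entry, the list of rows, each a list of 7 numbers: the shift along the tool's x, y, z in m, then the turn, a rotation vector about the tool's x, y, z in rad, then the opening, from -1 (shut) to 1 (fully open), so that 0 is half open. In form: [[[x, y, z, ax, ay, az, grip], ...]]. A call has 1 to 12 rows; each row shifts and turns the commanded pose from where the row before left it, along the tool's axes as they then stand; what a row does not reach is not made up. A row lasts 1/8 s, in which the tool goes at most 62.5 mm and 10.7 degrees, less where a joint would pass 70% of its speed; a pose out of reach is approached as far as the arm can. A call is refused whole if a number of a shift passes 0.0625 or a number of a turn 0.188, either way. A call with a gripper value outside its range is refused whole. The fingers move at their own pace and stop on an object; "squeeze" is the grip in N (left out, the last holds). Time passes only in rows, so rows that do not move let the fingers close. It gives the time, the measured TCP pose, the force, the opening and the grip force at its end, in the units of the state.
- telemetry.observe(): the state, without advancing time (a new reading comes with each control period).
- optics.get_image(name): name is "scene" or "top" or "wrist"; returns a dict with "image" (480x640x3 uint8, red, green, blue), "range_z" (480x640 float32, m along the optical axis (not along the pixel's ray), 0 where there is no reading), "K" (3x3 intrinsics, pixels), "k1" (the pictures are not rectified: a ray, as slopes to the right and down, at radius r is drawn at 1 + k1 r^2 times it, then the intrinsics apply), "rvec" (rotation vector, rad) and "tvec" (3), from world to camera coordinates, as OpenCV has them; the wrist camera has in their place "hand_eye" (4x4, takes a point from camera to tool coordinates, whose origin is the TCP and whose axes are the flange's). Camera axes: x right, y down, z forward; pixel columns grow to the right and rows downward; lengths in m; the calibration is good to about 2 mm. A picture is of the moment at which its call begins: read the wrist's pose just before it.
- env.close_job(): hands the job in; it is judged then, once.
The state is a dict: "time_s": time; "q": joint angles; "qvel": joint speeds; "joint_efforts": joint torques, N m; "position": TCP position; "tool_rot": TCP orientation; "ft_force": force on the tool from outside, world axes, zero at the start; "wrist_torque": the same for the moment, N m; "grip_width": finger opening in m; "gripper_force": force on a finger pad.
Only numpy, scipy, OpenCV 4.12 (cv2) and the standard library are available. Lean on these libraries where they do the work, as an engineer would, in place of code of your own. Each camera call takes 0.05 s, during which the arm holds its last target. There are 200 camera calls.

## Working session

There is one attempt and no reset: what is moved stays moved. The work goes in short steps, Python scripts to look and compute and a tool call to move; the robot and the scene stay as the last step left them, time stands still between calls to the robot, and variables do not carry over. Pictures are saved under pics/ and viewed, at most 13 in all, crops included, and the job is handed in when it is done.

Besides the shell and the picture viewer there is one more tool, called as name([rows], argument=value, ...), one row to a line, values as JSON. send_rows: Moves the arm, as the interface text tells. Its arguments: {"type":"object","properties":{"deltas":{"type":"array"},"squeeze":{"type":"number"}},"required":["deltas"]}

```bash
ls; mkdir -p pics; python3 - <<'E'
from rig import telemetry, optics
import cv2,numpy as np
print(telemetry.observe())
for n in ("scene","top"):
    d=optics.get_image(n); np.save(f"{n}.npy",d,allow_pickle=True)
    cv2.imwrite(f"pics/{n}0.png",d["image"][...,::-1]); print(n,d["K"],d["k1"],d["rvec"],d["tvec"])
E
```

```text
pics
{'time_s': 0.0, 'q': array([-8.72205014e+01,  2.18425072e+01,  7.43860186e+01,  1.91697404e-04,
        8.38588128e+01, -1.23372081e+01]), 'qvel': array([ 0.04025168, -0.05815422,  0.0280721 , -0.09677287, -0.0787678 ,
        0.03999027]), 'joint_efforts': array([-2.82999266e-03, -4.48472106e+01, -2.31281680e+01, -2.73659343e-04,
        4.73557797e-03,  7.48026281e-06]), 'position': array([ 0.14340447, -0.53070183,  0.25569009]), 'tool_rot': array([[ 9.65396736e-01,  2.60785615e-01, -7.05964829e-05],
       [ 2.60785417e-01, -9.65395591e-01,  1.52271318e-03],
       [ 3.28948160e-04, -1.48843287e-03, -9.99998838e-01]]), 'ft_force': array([-0.26500117,  0.28968645, -0.59033913]), 'wrist_torque': array([ 0.00474306,  0.00933701, -0.02578527]), 'gripper_force': 0.0, 'grip_width': 0.08562958299264026}
scene [[567.75793994   0.         309.30958733]
 [  0.         567.75793994 235.54771622]
 [  0.           0.           1.        ]] 0.014098267603299798 [ 1.96632713  0.99936106 -0.51508326] [-0.29663562 -0.20200863  1.67491248]
top [[507.85799477   0.         321.09013624]
 [  0.         507.85799477 235.0529189 ]
 [  0.           0.           1.        ]] 0.015237962244012488 [ 2.09857474 -2.14867876  0.1532709 ] [-0.06368407  0.59994005  0.99059033]
```

View pics/scene0.png

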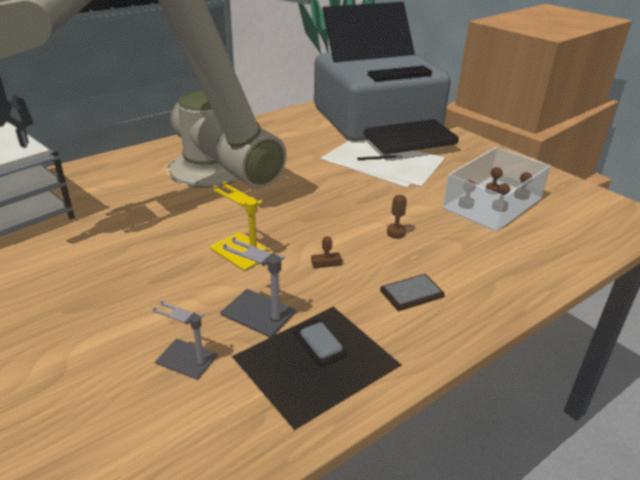

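View pics/top0.png

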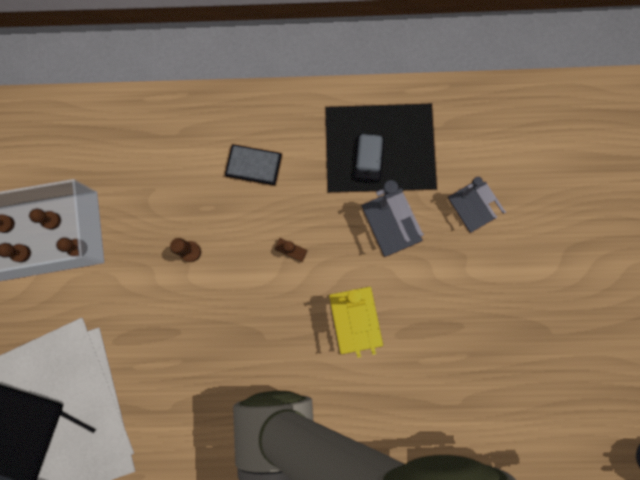

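The scene picture shows the round-base stamp standing alone at scene (398,215) and top (182,247). The oblong stamp is at scene (326,252), and the stamps in the box, around scene (495,185), are decoys. The racks are large grey at scene (265,285) and top (395,218), small grey at scene (188,340), and yellow. The large grey one fits. I'll enlarge to confirm.

```bash
cat > h.py <<'E'
import numpy as np,cv2
def load(n): return np.load(n+".npy",allow_pickle=True).item()
def cam(d):
    R=cv2.Rodrigues(np.array(d["rvec"],float))[0]; return R,np.array(d["tvec"],float)
def ray(d,uv):
    K=d["K"]; x=(np.asarray(uv,float)-[K[0,2],K[1,2]])/K[0,0]; s=x.copy()
    for _ in range(10): s=x/(1+d["k1"]*(s**2).sum(-1,keepdims=True))
    return np.concatenate([s,np.ones(s.shape[:-1]+(1,))],-1)
def cloud(d):  # world points HxWx3
    v,u=np.mgrid[:480,:640]; p=ray(d,np.stack([u,v],-1))*d["range_z"][...,None]
    R,t=cam(d); return (p-t)@R
def proj(d,P):
    R,t=cam(d); c=np.atleast_2d(P)@R.T+t; s=c[:,:2]/c[:,2:]; s=s*(1+d["k1"]*(s**2).sum(1,keepdims=True))
    return s*d["K"][0,0]+[d["K"][0,2],d["K"][1,2]]
def onplane(d,uv,z):
    R,t=cam(d); o=-R.T@t; r=R.T@ray(d,np.array(uv,float)); return o+r*(z-o[2])/r[2]
def tri(d1,uv1,d2,uv2):
    A=[];b=[]
    for d,uv in((d1,uv1),(d2,uv2)):
        R,t=cam(d);o=-R.T@t;r=R.T@ray(d,np.array(uv,float));r/=np.linalg.norm(r);M=np.eye(3)-np.outer(r,r);A.append(M);b.append(M@o)
    return np.linalg.lstsq(np.vstack(A),np.concatenate(b),rcond=None)[0]
E
python3 - <<'E'
from h import *
s,t=load("scene"),load("top")
z=lambda im,x,y,w,h,k: cv2.resize(im[y:y+h,x:x+w,::-1],None,fx=k,fy=k,interpolation=cv2.INTER_CUBIC)
# scene: rack (215..305,230..335), stamp (375..425,185..245);  x5/x5 ; top: rack 350..440,170..265, stamp 160..210,225..275
c=np.zeros((600,800,3),np.uint8)
a=z(s["image"],215,232,80,60*0+100,4);c[:400,:320]=a
a=z(s["image"],380,190,40,50,5);c[400:600,330:490]=z(s["image"],380,190,40,50,4)
c[:400,400:760]=z(t["image"],350,170,90,100,4)
c[400:600,500:740]=z(t["image"],150,225,60,50,4)
cv2.imwrite("pics/crop1.png",c)
for n,d in(("scene",s),("top",t)):
    P=cloud(d)
    def box(n2,x0,x1,y0,y1,zmin,zmax):
        Q=P[y0:y1,x0:x1].reshape(-1,3);Q=Q[(Q[:,2]>zmin)&(Q[:,2]<zmax)]
        print(n,n2,len(Q),Q.mean(0).round(4) if len(Q) else "",Q.min(0).round(3) if len(Q) else "",Q.max(0).round(3)if len(Q) else "")
    st=(375,425,185,245) if n=="scene" else(155,215,225,275)
    rk=(212,305,230,340) if n=="scene" else(345,435,165,265)
    box("knob",*st,.062,.13);box("knobtop",*st,.1,.13);box("base",*st,.012,.03)
    box("fork",*rk,.135,.17);box("plate",*rk,.006,.014)
E
```

```text
scene knob 276 [0.586  0.1952 0.0872] [0.565 0.183 0.062] [0.598 0.216 0.107]
scene knobtop 68 [0.582  0.1992 0.1038] [0.569 0.185 0.1  ] [0.594 0.216 0.107]
scene base 177 [0.5835 0.1977 0.0186] [0.557 0.178 0.012] [0.605 0.225 0.029]
scene fork 756 [ 0.6374 -0.2283  0.1495] [ 0.565 -0.267  0.135] [ 0.686 -0.184  0.158]
scene plate 2478 [ 0.574  -0.2099  0.0101] [ 0.36  -0.292  0.006] [ 0.748 -0.089  0.014]
top knob 305 [0.5739 0.1991 0.0959] [0.559 0.186 0.062] [0.592 0.219 0.109]
top knobtop 168 [0.576  0.2027 0.1037] [0.562 0.189 0.1  ] [0.591 0.218 0.109]
top base 225 [0.5726 0.1967 0.0179] [0.553 0.181 0.012] [0.598 0.223 0.028]
top fork 927 [ 0.6303 -0.2259  0.1505] [ 0.564 -0.266  0.137] [ 0.68  -0.186  0.16 ]
top plate 1684 [ 0.6194 -0.2212  0.01  ] [ 0.541 -0.323  0.006] [ 0.756 -0.132  0.014]
```

View pics/crop1.png

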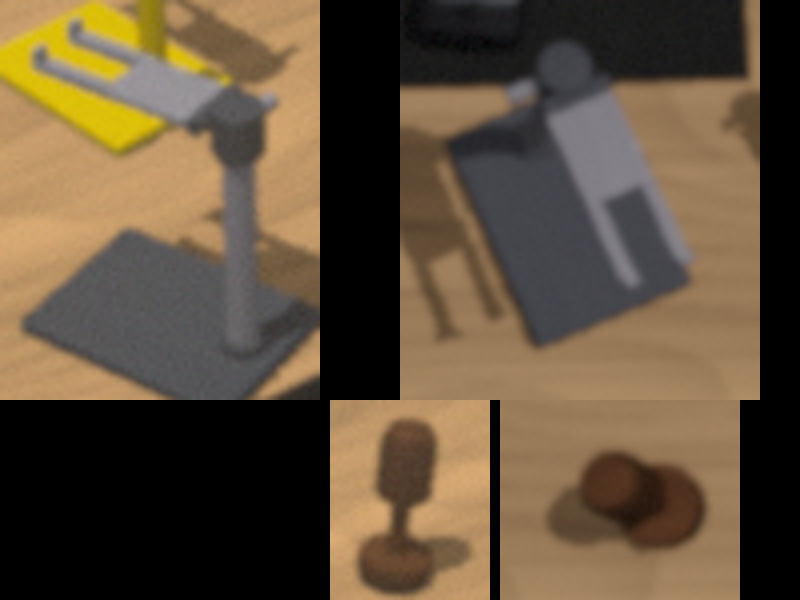

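The crop confirms the round base and straight knob of the stamp, knob top disc at top (178,246). The large grey rack's tine tips are at top (408,241) and (422,234.5), scene (225,245) and (234,239). Now to measure.

```bash
python3 - <<'E'
from h import *
s,t=load("scene"),load("top")
print("tipA",tri(s,(225,244.5),t,(407.7,240.5)),"tipB",tri(s,(233.7,238.5),t,(422,234.5)))
print("tips z.15",onplane(t,(407.7,240.5),.153),onplane(t,(422,234.5),.153))
print("slotend",onplane(t,(405.2,218.7),.15),"posthead",onplane(t,(391.3,186),.16))
print("plate corners",[onplane(t,(350+(u-400)/4,170+v/4),.01).round(4) for u,v in((450,148),(540,345),(690,282))])
print("knob top-view disc @.1",onplane(t,(178,245.75),.1),"base @.016",onplane(t,(190,251.5),.016))
print("scene base",onplane(s,(396.75,231.5),.014),"knob tri",tri(s,(399.2,205.5),t,(179,246.2)))
# fit fork: flat points, PCA + rect
for n,d,(x0,x1,y0,y1) in(("s",s,(212,305,230,340)),("t",t,(345,435,165,265))):
    P=cloud(d)[y0:y1,x0:x1].reshape(-1,3);I=d["image"][y0:y1,x0:x1].reshape(-1,3).astype(int)
    m=(P[:,2]>.14)&(P[:,2]<.165)&(I.sum(1)>300)&(I.max(1)-I.min(1)<30);Q=P[m]
    r=cv2.minAreaRect((Q[:,:2]*1000).astype(np.float32));print(n,m.sum(),np.median(Q[:,2]),r,cv2.boxPoints(r))
# knob cylinder fit, both clouds
for n,d,(x0,x1,y0,y1) in(("s",s,(375,425,185,245)),("t",t,(155,215,225,275))):
    P=cloud(d)[y0:y1,x0:x1].reshape(-1,3)
    for lo,hi in((.066,.094),(.004,.016)):
        Q=P[(P[:,2]>lo)&(P[:,2]<hi)];R=.017 if lo>.03 else .023
        from scipy.optimize import least_squares as L
        f=L(lambda c:np.hypot(Q[:,0]-c[0],Q[:,1]-c[1])-R,[.575,.2],loss="soft_l1",f_scale=.002);print(n,lo,len(Q),f.x)
E
```

```text
tipA [ 0.56515465 -0.24666421  0.13953147] tipB [ 0.57999342 -0.25416668  0.16467479]
tips z.15 [ 0.56660072 -0.23816871  0.153     ] [ 0.57704774 -0.2647627   0.153     ]
slotend [ 0.60791931 -0.2360475   0.15      ] posthead [ 0.66822187 -0.21198577  0.16      ]
plate corners [array([ 0.6635, -0.167 ,  0.01  ]), array([ 0.5562, -0.2105,  0.01  ]), array([ 0.5878, -0.2908,  0.01  ])]
knob top-view disc @.1 [0.57573131 0.20072013 0.1       ] base @.016 [0.5757638  0.20079317 0.016     ]
scene base [0.5884456  0.19620392 0.014     ] knob tri [0.57802917 0.20518166 0.07900565]
s 390 0.15005699065597825 ((627.9840698242188, -230.31539916992188), (116.77200317382812, 43.01811218261719), 28.230958938598633) [[ 566.36884 -238.98303]
 [ 586.7176  -276.88406]
 [ 689.5993  -221.64777]
 [ 669.25055 -183.74673]]
t 652 0.14990517429596467 ((620.771484375, -230.04986572265625), (112.83415222167969, 42.04841232299805), 28.111026763916016) [[ 561.10333 -238.08844]
 [ 580.91583 -275.17667]
 [ 680.43964 -222.01129]
 [ 660.62714 -184.92307]]
s 0.066 150 [0.57865791 0.20334313]
s 0.004 116 [0.57661397 0.20462542]
t 0.066 71 [0.57670679 0.20430126]
t 0.004 134 [0.57830867 0.20685261]
```

send_rows([
  [[0.05,-0.0175,-0.005,0,0,0,1],[0.05,-0.0175,-0.005,0,0,0,1],[0.05,-0.0175,-0.005,0,0,0,1],[0.05,-0.0175,-0.005,0,0,0,1],[0.05,-0.0175,-0.005,0,0,0,1],[0.05,-0.0175,-0.005,0,0,0,1],[0.05,-0.0175,-0.005,0,0,0,1],[0.05,-0.0175,-0.005,0,0,0,1],[0.05,-0.0175,-0.005,0,0,0,1],[0,0,0,0,0,-0.117,1],[0,0,0,0,0,0,1],[0,0,0,0,0,0,1]],
])

```text
time_s: 1.6
position: [0.5364, -0.2619, 0.3011]
tool_rot: [[0.929, 0.369, -0.0], [0.369, -0.929, 0.0], [-0.0, -0.0, -1.0]]
ft_force: [-0.3, -0.3, 0.2]
grip_width: 0.0854
gripper_force: 0.0
```

```bash
cat > w.py <<'E'
import sys
from rig import telemetry, optics
from h import *
n=sys.argv[1]; o=telemetry.observe(); d=optics.get_image("wrist")
H=np.array(d["hand_eye"]);T=np.eye(4);T[:3,:3]=o["tool_rot"];T[:3,3]=o["position"];C=np.linalg.inv(T@H)
d["rvec"]=cv2.Rodrigues(C[:3,:3])[0].ravel();d["tvec"]=C[:3,3];np.save(n+".npy",d,allow_pickle=True)
cv2.imwrite(f"pics/{n}.png",d["image"][...,::-1])
print(o["time_s"],o["position"].round(4),np.degrees(np.arctan2(o["tool_rot"][1,0],o["tool_rot"][0,0])),o["ft_force"].round(2),H.round(3).tolist())
E
python3 w.py w1
```

```text
1.6 [ 0.5364 -0.2619  0.3011] 21.653588760683707 [-0.28 -0.32  0.2 ] [[0.001, -0.953, -0.301, 0.076], [1.0, 0.0, 0.001, 0.0], [-0.001, -0.301, 0.953, -0.118], [0.0, 0.0, 0.0, 1.0]]
```

View pics/w1.png

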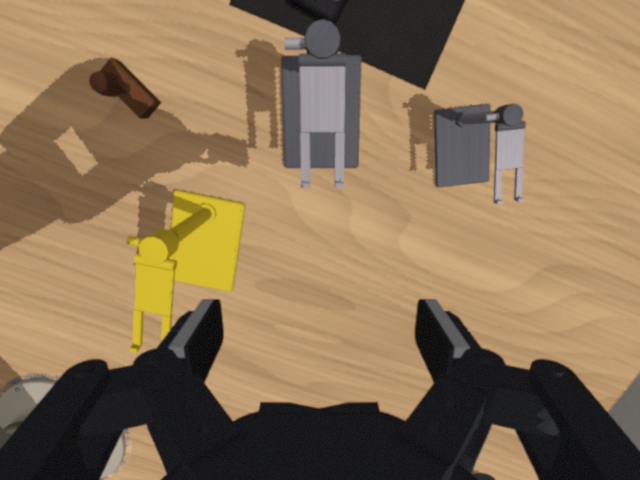

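The wrist view shows the large grey fork square to the tool: tine tips at (306,184) and (340,184), slot end at (322.5,132). Next stop is the stamp.

send_rows([
  [[0.0187,-0.0521,0.004,0,0,0,1],[0.0187,-0.0521,0.004,0,0,0,1],[0.0187,-0.0521,0.004,0,0,0,1],[0.0187,-0.0521,0.004,0,0,0,1],[0.0187,-0.0521,0.004,0,0,0,1],[0.0187,-0.0521,0.004,0,0,0,1],[0.0187,-0.0521,0.004,0,0,0,1],[0.0187,-0.0521,0.004,0,0,0,1],[0,0,0,0,0,0,1],[0,0,0,0,0,0,1]],
])

```text
time_s: 2.9
position: [0.5208, 0.1803, 0.2694]
tool_rot: [[0.929, 0.371, 0.0], [0.371, -0.929, -0.0], [-0.0, 0.0, -1.0]]
ft_force: [0.1, -1.4, 0.4]
grip_width: 0.0854
gripper_force: 0.0
```

```bash
python3 w.py w2; python3 - <<'E'
from h import *
w,t,s=load("w1"),load("top"),load("scene"); P=cloud(w)
Q=P[70:128,305:341].reshape(-1,3);print("fork face z",np.median(Q[:,2]),"tines",np.median(P[140:178,305:308,2]),np.median(P[140:178,337:341,2]), "plate", np.median(P[100:160,290:296,2]),"desk",np.median(P[230:260,380:420,2]))
z=np.median(Q[:,2])
print("slotend",onplane(w,(322.5,132),z),"tips",onplane(w,(306,185),z+.005),onplane(w,(340,185),z+.005),"top",onplane(t,(405.2,218.7),z),"tri",tri(w,(322.5,132),t,(405.2,218.7)))
print("plate front corners",onplane(w,(283.5,167),.01),onplane(w,(358,167),.01))
E
```

```text
2.9 [0.5208 0.1803 0.2694] 21.753262998734776 [ 0.07 -1.42  0.37] [[0.001, -0.953, -0.301, 0.076], [1.0, 0.0, 0.001, 0.0], [-0.001, -0.301, 0.953, -0.118], [0.0, 0.0, 0.0, 1.0]]
fork face z 0.14964026206229614 tines 0.14979895978954966 0.14969068323308624 plate 0.009897419059311949 desk -2.445154859278688e-05
slotend [ 0.60911249 -0.23675719  0.14964026] tips [ 0.56700508 -0.23956813  0.15464026] [ 0.57693316 -0.26450992  0.15464026] top [ 0.6079904  -0.23610062  0.14964026] tri [ 0.6091194  -0.23686098  0.14412665]
plate front corners [ 0.55542953 -0.20944774  0.01      ] [ 0.58860658 -0.2928082   0.01      ]
```

View pics/w2.png

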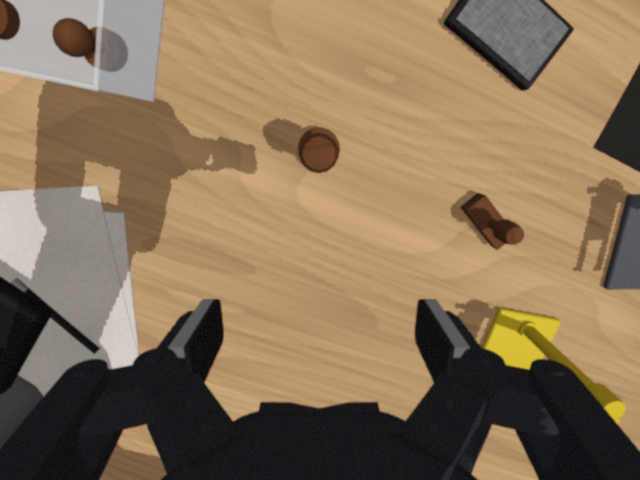

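The stamp's knob is a disc centred near (319,150), about 20 px in radius, and nothing stands within finger reach of it.

```bash
python3 - <<'E'
from h import *
from scipy.optimize import least_squares as L
w,t=load("w2"),load("top"); P=cloud(w)[120:185,290:350].reshape(-1,3)
print("ztop",np.percentile(P[:,2],97));Q=P[P[:,2]>.098];print("top mean",Q.mean(0))
p=onplane(w,(319,150.5),.1);print(p,tri(w,(319,150.5),t,(178,245.75)))
I=w["image"][115:190,285:355];m=(I[...,0].astype(int)<125)&(I[...,0].astype(int)-I[...,2]>25)
ys,xs=np.nonzero(m);print("mask",xs.min()+285,xs.max()+285,ys.min()+115,ys.max()+115)
c=np.array([.5765,.202]);T=np.array([.5208,.1803]);a=np.array([.929,.371]);b=np.array([.371,-.929])
for g in (c,p[:2]): print("tool dx,dy",(g-T)@a,(g-T)@b)
# circumference check: predicted outline of top disc r .017 z .094
for c in ([.5765,.202],[.5775,.2035]):
  th=np.linspace(0,2*np.pi,40)
  for R,z in((.017,.094),(.023,.018)):
    u=proj(w,np.c_[c[0]+R*np.cos(th),c[1]+R*np.sin(th),0*th+z]);print(c,z,u.min(0).round(1),u.max(0).round(1))
E
```

```text
ztop 0.10516116396339273
top mean [0.57722046 0.20257701 0.10653416]
[0.57888196 0.2025199  0.1       ] [0.57776762 0.2028137  0.09170028]
mask 285 339 121 172
tool dx,dy 0.05979599999999998 0.0005053999999999666
tool dx,dy 0.06220172189738473 0.000906114594969417
[0.5765, 0.202] 0.094 [298.6 132.4] [338.4 173.1]
[0.5765, 0.202] 0.018 [297.  126.7] [339.9 170.8]
[0.5775, 0.2035] 0.094 [297.4 130.5] [337.2 171.4]
[0.5775, 0.2035] 0.018 [296.  125.2] [339.  169.4]
```

send_rows([
  [[0.0302,0.0002,0,0,0,0,1],[0.0302,0.0002,0,0,0,0,1],[0,0,0.045,0,0,0,1],[0,0,0.045,0,0,0,1],[0,0,0.045,0,0,0,1],[0,0,0.0394,0,0,0,1],[0,0,0,0,0,0,1],[0,0,0,0,0,0,1]],
])

```text
time_s: 3.95
position: [0.5781, 0.2023, 0.0968]
tool_rot: [[0.929, 0.37, 0.003], [0.37, -0.929, 0.0], [0.003, 0.001, -1.0]]
ft_force: [0.3, -0.3, 0.8]
grip_width: 0.085
gripper_force: 0.0
```

send_rows([
  [[0,0,0,0,0,0,-0.3],[0,0,0,0,0,0,-0.6],[0,0,0,0,0,0,-1],[0,0,0,0,0,0,-1],[0,0,0,0,0,0,-1],[0,0,0,0,0,0,-1],[0,0,0,0,0,0,-1],[0,0,0,0,0,0,-1]],
], squeeze=50)

```text
time_s: 4.95
position: [0.5772, 0.2031, 0.0958]
tool_rot: [[0.928, 0.372, 0.001], [0.372, -0.928, -0.0], [0.001, 0.0, -1.0]]
ft_force: [-1.9, -1.0, 5.5]
grip_width: 0.0323
gripper_force: 50.0
```

send_rows([
  [[0,0,-0.02,0,0,0,-1],[0,0,-0.045,0,0,0,-1],[0,0,-0.045,0,0,0,-1],[0,0,-0.045,0,0,0,-1],[0,0,-0.04,0,0,0,-1],[0,0,0,0,0,0,-1],[0,0,0,0,0,0,-1],[0,0,0,0,0,0,-1],[0,0,0,0,0,0,-1]],
])

```text
time_s: 6.08
position: [0.5768, 0.203, 0.2888]
tool_rot: [[0.928, 0.372, -0.002], [0.372, -0.928, -0.0], [-0.002, -0.0, -1.0]]
ft_force: [0.1, 0.9, -2.8]
grip_width: 0.0321
gripper_force: 50.0
```

```bash
python3 w.py w3; python3 - <<'E'
from h import *
from rig import telemetry
o=telemetry.observe();print(o["ft_force"],o["gripper_force"],o["grip_width"])
t=load("top");P=cloud(t).reshape(-1,3);I=t["image"].reshape(-1,3).astype(int)
m=(I[:,0]-I[:,2]>110)&(P[:,2]>.03);Q=P[m];print("yellow",m.sum(),Q.min(0),Q.max(0))
w=load("w3");np.save
E
```

```text
6.075 [0.5768 0.203  0.2888] 21.817662532578847 [ 0.08  0.93 -2.83] [[0.001, -0.953, -0.301, 0.076], [1.0, 0.0, 0.001, 0.0], [-0.001, -0.301, 0.953, -0.118], [0.0, 0.0, 0.0, 1.0]]
[-0.51215715 -0.04265186 -0.28390162] 49.98609842732549 0.03208507499350884
yellow 944 [ 0.36272168 -0.16972031  0.14155737] [ 0.47871528 -0.0995285   1.0744936 ]
```

View pics/w3.png

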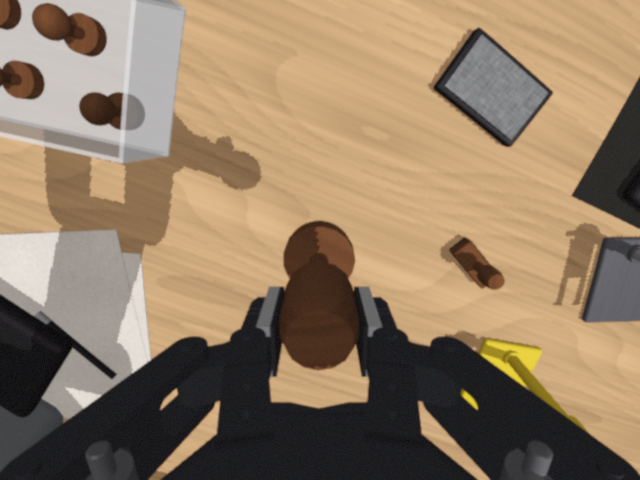

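Held upright: knob between the pads near (320,315), base disc centred near (319.5,255). I'll check the offset in hand and average the force noise.

```bash
cat > f.py <<'E'
import sys
from rig import telemetry, optics
import numpy as np
F=[];Z=[]
for i in range(int(sys.argv[1])):
    optics.get_image("wrist");o=telemetry.observe();F.append(o["ft_force"]);Z.append(o["position"])
F=np.array(F);print("t",o["time_s"],"F",F.mean(0).round(2),"sd",F.std(0).round(2),"pos",np.mean(Z,0).round(5),"tool",np.round(o["tool_rot"][:,2],4).tolist(),"fz",F[:,2].round(1).tolist())
E
python3 f.py 12; python3 - <<'E'
from h import *
w=load("w3");a=np.array([.9285,.3714,0]);b=np.array([.3714,-.9285,0]);c=np.array([.5768,.203,0])
th=np.linspace(0,2*np.pi,60)[:,None]
for dx in(-.002,0,.002):
  for R,z in((.023,.2888-.0778),(.017,.2888+.0102-.012)):
    u=proj(w,c+dx*a+R*np.cos(th)*a+R*np.sin(th)*b+[0,0,z]);print(dx,z,u.min(0).round(1),u.max(0).round(1))
E
```

```text
t 6.725 F [-0.13  0.05 -1.49] sd [0.45 0.61 0.38] pos [0.57696 0.20305 0.28982] tool [0.0, 0.0, -1.0] fz [-1.5, -0.8, -0.9, -1.4, -1.5, -1.5, -1.5, -2.0, -2.2, -1.6, -1.8, -1.2]
-0.002 0.21100000000000002 [281.3 227.5] [354.5 295.7]
-0.002 0.287 [276.3 294.2] [358.8 365.3]
0 0.21100000000000002 [281.2 224.3] [354.6 293. ]
0 0.287 [276.1 289.6] [359.  361.4]
0.002 0.21100000000000002 [281.  221.1] [354.7 290.2]
0.002 0.287 [275.9 285. ] [359.2 357.5]
```

send_rows([
  [[-0.0248,0.0467,0,0,0,0,-1],[-0.0248,0.0467,0,0,0,0,-1],[-0.0248,0.0467,0,0,0,0,-1],[-0.0248,0.0467,0,0,0,0,-1],[-0.0248,0.0467,0,0,0,0,-1],[-0.0248,0.0467,0,0,0,0,-1],[-0.0248,0.0467,0,0,0,0,-1],[-0.0248,0.0467,0,0,0,0,-1],[-0.0248,0.0467,0,0,0,0,-1],[0,0,0,0,0,0,-1],[0,0,0,0,0,0,-1],[0,0,0,0,0,0,-1]],
])

```text
time_s: 8.22
position: [0.5262, -0.269, 0.2902]
tool_rot: [[0.928, 0.373, 0.0], [0.373, -0.928, 0.0], [0.0, 0.0, -1.0]]
ft_force: [0.3, 0.7, -2.3]
grip_width: 0.0322
gripper_force: 50.3
```

```bash
python3 w.py w4; python3 f.py 4
```

```text
8.225 [ 0.5262 -0.269   0.2902] 21.898039869533665 [ 0.27  0.65 -2.34] [[0.001, -0.953, -0.301, 0.076], [1.0, 0.0, 0.001, 0.0], [-0.001, -0.301, 0.953, -0.118], [0.0, 0.0, 0.0, 1.0]]
t 8.475 F [-0.14 -0.35 -1.16] sd [0.42 0.28 0.31] pos [ 0.52618 -0.26933  0.29013] tool [0.0001, -0.0001, -1.0] fz [-0.8, -1.4, -1.5, -0.9]
```

View pics/w4.png

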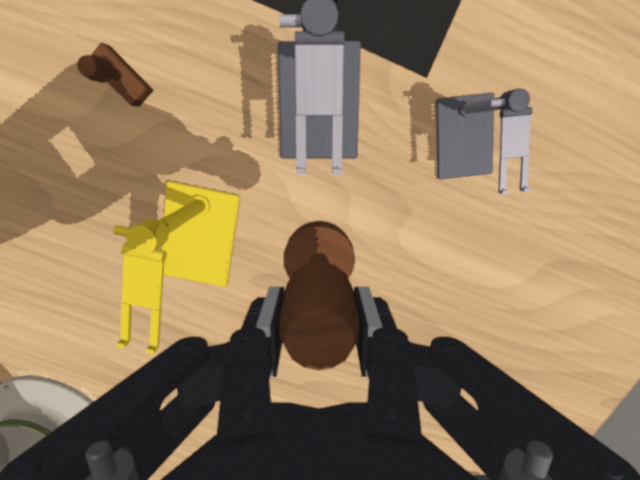

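Stamp at column 319.5 lines up with the fork's centreline, tines at (301,150) and (336.5,150). Descending to entry height.

send_rows([
  [[0,0,0.027,0,0,0,-1],[0,0,0.027,0,0,0,-1],[0,0,0.027,0,0,0,-1],[0,0,0,0,0,0,-1],[0,0,0,0,0,0,-1],[0,0,0,0,0,0,-1]],
])

```text
time_s: 9.22
position: [0.5263, -0.2703, 0.2102]
tool_rot: [[0.928, 0.372, 0.002], [0.372, -0.928, -0.001], [0.001, 0.002, -1.0]]
ft_force: [-1.0, 0.6, -1.1]
grip_width: 0.0323
gripper_force: 50.3
```

```bash
python3 f.py 6; python3 - <<'E'
from rig import optics
import cv2
d=optics.get_image("scene");cv2.imwrite("pics/s2.png",cv2.resize(d["image"][180:330,150:350,::-1],None,fx=4,fy=4,interpolation=cv2.INTER_CUBIC))
E
```

```text
t 9.525 F [ 0.11 -0.1  -1.99] sd [0.56 0.58 0.42] pos [ 0.5261  -0.27018  0.20956] tool [0.0003, -0.0002, -1.0] fz [-2.1, -2.8, -1.5, -1.9, -1.9, -1.7]
```

View pics/s2.png

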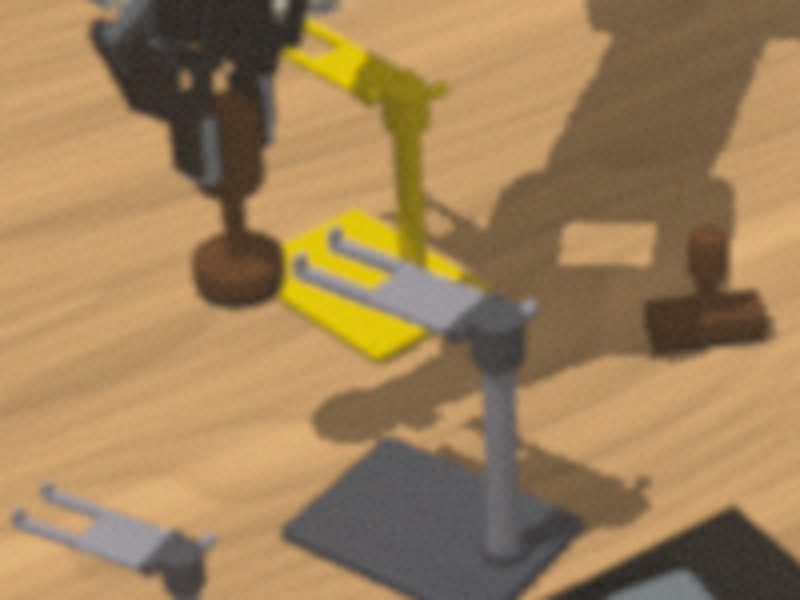

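The base is below and the knob above the extrapolated fork plane (near crop (240,225)), with the fork ahead along tool +x. Entering.

send_rows([
  [[0.012,0,0,0,0,0,-1],[0.012,0,0,0,0,0,-1],[0.012,0,0,0,0,0,-1],[0.006,0,0,0,0,0,-1],[0.006,0,0,0,0,0,-1],[0.006,0,0,0,0,0,-1],[0,0,0,0,0,0,-1]],
])

```text
time_s: 10.45
position: [0.5763, -0.2499, 0.2088]
tool_rot: [[0.928, 0.372, -0.0], [0.372, -0.928, 0.0], [-0.0, -0.0, -1.0]]
ft_force: [-0.2, -0.6, -2.1]
grip_width: 0.0325
gripper_force: 50.3
```

```bash
python3 f.py 4
```

```text
t 10.65 F [ 0.35 -0.02 -1.47] sd [0.15 0.51 0.5 ] pos [ 0.57599 -0.25009  0.20892] tool [-0.0001, 0.0, -1.0] fz [-1.3, -1.0, -1.3, -2.3]
```

send_rows([
  [[0.006,0,0,0,0,0,-1],[0.006,0,0,0,0,0,-1],[0.006,0,0,0,0,0,-1],[0.007,0,0,0,0,0,-1],[0,0,0,0,0,0,-1],[0,0,0,0,0,0,-1]],
])

```text
time_s: 11.4
position: [0.5993, -0.2407, 0.2089]
tool_rot: [[0.928, 0.372, -0.0], [0.372, -0.928, 0.0], [-0.0, -0.0, -1.0]]
ft_force: [-0.4, -0.2, -1.5]
grip_width: 0.0328
gripper_force: 50.3
```

```bash
python3 f.py 6; python3 w.py w5
```

```text
t 11.7 F [-0.    0.04 -1.65] sd [0.45 0.52 0.55] pos [ 0.59919 -0.24082  0.20896] tool [0.0, -0.0, -1.0] fz [-0.9, -1.6, -1.5, -1.1, -2.3, -2.4]
11.7 [ 0.5992 -0.2408  0.209 ] 21.80911886828187 [-0.6  -0.46 -2.42] [[0.001, -0.953, -0.301, 0.076], [1.0, 0.0, 0.001, 0.0], [-0.001, -0.301, 0.953, -0.118], [0.0, 0.0, 0.0, 1.0]]
```

View pics/w5.png

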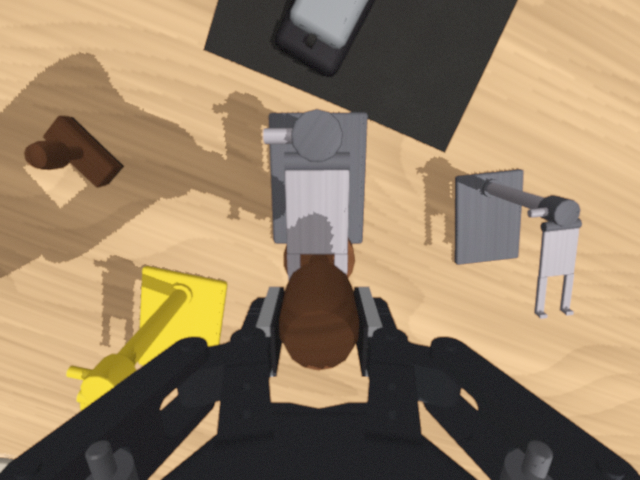

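The neck is in the slot: the fork crosses above the base (base visible at (290,255) and (349,255)), and the knob is centred. Lowering to feel for the fork.

send_rows([
  [[0,0,0.005,0,0,0,-1],[0,0,0.005,0,0,0,-1],[0,0,0.002,0,0,0,-1],[0,0,0,0,0,0,-1],[0,0,0,0,0,0,-1]],
])

```text
time_s: 12.38
position: [0.5994, -0.2408, 0.1971]
tool_rot: [[0.928, 0.372, 0.0], [0.372, -0.928, -0.0], [0.0, 0.0, -1.0]]
ft_force: [0.7, 0.3, -1.7]
grip_width: 0.0324
gripper_force: 50.3
```

```bash
python3 f.py 4
```

```text
t 12.575 F [-0.19 -0.08 -1.81] sd [0.34 0.58 0.88] pos [ 0.59936 -0.24075  0.19708] tool [0.0003, -0.0002, -1.0] fz [-2.2, -2.0, -2.6, -0.3]
```

send_rows([
  [[0,0,0.001,0,0,0,-1],[0,0,0.001,0,0,0,-1],[0,0,0,0,0,0,-1]],
])

```text
time_s: 12.95
position: [0.5993, -0.2407, 0.1948]
tool_rot: [[0.928, 0.372, -0.0], [0.372, -0.928, 0.0], [-0.0, -0.0, -1.0]]
ft_force: [-0.0, 0.3, -1.5]
grip_width: 0.0322
gripper_force: 50.3
```

```bash
python3 f.py 4
```

```text
t 13.15 F [ 0.61 -0.17 -1.48] sd [0.54 0.32 0.39] pos [ 0.59932 -0.24073  0.19492] tool [0.0001, -0.0, -1.0] fz [-1.1, -1.9, -1.9, -1.1]
```

send_rows([
  [[0,0,0.001,0,0,0,-1],[0,0,0.001,0,0,0,-1],[0,0,0,0,0,0,-1]],
])

```text
time_s: 13.52
position: [0.5993, -0.2407, 0.1928]
tool_rot: [[0.928, 0.372, -0.0], [0.372, -0.928, 0.0], [-0.0, -0.0, -1.0]]
ft_force: [-0.1, -0.1, -2.1]
grip_width: 0.0326
gripper_force: 50.3
```

```bash
python3 f.py 4
```

```text
t 13.725 F [-0.16  0.08 -1.59] sd [0.26 0.22 0.21] pos [ 0.59931 -0.24074  0.19291] tool [-0.0, -0.0, -1.0] fz [-1.2, -1.6, -1.7, -1.8]
```

send_rows([
  [[0,0,0.001,0,0,0,-1],[0,0,0.001,0,0,0,-1],[0,0,0,0,0,0,-1]],
])

```text
time_s: 14.1
position: [0.5993, -0.2407, 0.1908]
tool_rot: [[0.928, 0.372, -0.0], [0.372, -0.928, 0.0], [-0.0, -0.0, -1.0]]
ft_force: [-0.3, 0.7, -1.7]
grip_width: 0.0323
gripper_force: 50.3
```

```bash
python3 f.py 4
```

```text
t 14.3 F [-0.05  0.27 -1.97] sd [0.54 0.56 0.17] pos [ 0.59932 -0.24074  0.19092] tool [0.0, -0.0, -1.0] fz [-1.7, -2.0, -2.2, -1.9]
```

send_rows([
  [[0,0,0.001,0,0,0,-1],[0,0,0.001,0,0,0,-1],[0,0,0,0,0,0,-1]],
])

```text
time_s: 14.68
position: [0.5993, -0.2407, 0.1888]
tool_rot: [[0.928, 0.372, -0.0], [0.372, -0.928, 0.0], [-0.0, -0.0, -1.0]]
ft_force: [-0.2, -0.0, -1.1]
grip_width: 0.0323
gripper_force: 50.3
```

```bash
python3 f.py 4
```

```text
t 14.875 F [ 0.44 -0.2  -1.77] sd [0.15 0.26 0.17] pos [ 0.59931 -0.24072  0.18891] tool [0.0, -0.0, -1.0] fz [-1.6, -2.0, -1.9, -1.6]
```

send_rows([
  [[0,0,0.001,0,0,0,-1],[0,0,0.001,0,0,0,-1],[0,0,0,0,0,0,-1]],
])

```text
time_s: 15.25
position: [0.5993, -0.2408, 0.1871]
tool_rot: [[0.928, 0.372, 0.0], [0.372, -0.928, -0.0], [0.0, 0.0, -1.0]]
ft_force: [-0.5, -0.2, 0.7]
grip_width: 0.0326
gripper_force: 50.5
```

```bash
python3 f.py 4
```

```text
t 15.45 F [-0.39 -0.02 -0.3 ] sd [0.29 0.17 0.22] pos [ 0.59931 -0.24077  0.18707] tool [0.0001, -0.0001, -1.0] fz [-0.2, -0.6, 0.0, -0.4]
```

Contact: about 1.4 N on the fork, at TCP z 0.187. Adding load in small steps.

send_rows([
  [[0,0,0.0005,0,0,0,-1],[0,0,0.0005,0,0,0,-1],[0,0,0.0003,0,0,0,-1],[0,0,0,0,0,0,-1]],
])

```text
time_s: 15.95
position: [0.5993, -0.2408, 0.1859]
tool_rot: [[0.928, 0.372, 0.0], [0.372, -0.928, -0.0], [0.0, 0.0, -1.0]]
ft_force: [-2.0, -0.9, 4.1]
grip_width: 0.0321
gripper_force: 50.8
```

```bash
python3 f.py 6
```

```text
t 16.25 F [-2.36 -0.2   4.22] sd [0.41 0.53 0.32] pos [ 0.59933 -0.24081  0.18583] tool [0.0002, -0.0003, -1.0] fz [4.6, 3.7, 4.0, 4.6, 4.0, 4.4]
```

Bearing about 6 N on the rack, in the middle of the band. Holding for over a second.

send_rows([
  [[0,0,0,0,0,0,-1],[0,0,0,0,0,0,-1],[0,0,0,0,0,0,-1],[0,0,0,0,0,0,-1],[0,0,0,0,0,0,-1],[0,0,0,0,0,0,-1],[0,0,0,0,0,0,-1],[0,0,0,0,0,0,-1],[0,0,0,0,0,0,-1]],
])

```text
time_s: 17.38
position: [0.5993, -0.2408, 0.1856]
tool_rot: [[0.928, 0.372, 0.0], [0.372, -0.928, -0.0], [-0.0, 0.0, -1.0]]
ft_force: [-3.3, -0.8, 5.3]
grip_width: 0.0321
gripper_force: 50.9
```

```bash
python3 f.py 4
```

```text
t 17.575 F [-1.99 -1.09  4.52] sd [0.49 0.49 0.68] pos [ 0.59933 -0.24075  0.18564] tool [0.0001, -0.0001, -1.0] fz [5.5, 3.6, 4.6, 4.4]
```

send_rows([
  [[0,0,-0.0005,0,0,0,-1],[0,0,-0.0005,0,0,0,-1],[0,0,-0.0003,0,0,0,-1],[0,0,0,0,0,0,-1],[0,0,0,0,0,0,-1]],
], squeeze=20)

```text
time_s: 18.2
position: [0.5993, -0.2407, 0.1867]
tool_rot: [[0.928, 0.372, -0.0], [0.372, -0.928, 0.0], [-0.0, -0.0, -1.0]]
ft_force: [-1.9, -1.1, 1.7]
grip_width: 0.0321
gripper_force: 50.7
```

```bash
python3 f.py 5
```

```text
t 18.45 F [-0.85 -0.67  0.93] sd [0.43 0.65 0.22] pos [ 0.5993  -0.24069  0.18678] tool [-0.0002, 0.0002, -1.0] fz [0.7, 1.1, 0.9, 0.7, 1.2]
```

send_rows([
  [[0,0,-0.0003,0,0,0,-1],[0,0,0,0,0,0,-0.25],[0,0,0,0,0,0,-0.22],[0,0,0,0,0,0,-0.18],[0,0,0,0,0,0,-0.12],[0,0,0,0,0,0,-0.05],[0,0,0,0,0,0,0.1],[0,0,0,0,0,0,0.3],[0,0,0,0,0,0,0.3],[0,0,0,0,0,0,0.3]],
])

```text
time_s: 19.7
position: [0.5993, -0.2407, 0.1872]
tool_rot: [[0.928, 0.372, -0.0], [0.372, -0.928, 0.0], [0.0, -0.0, -1.0]]
ft_force: [0.2, 0.2, 0.5]
grip_width: 0.0554
gripper_force: 0.0
```

```bash
python3 f.py 4;python3 w.py w6
```

```text
t 19.9 F [-0.33 -0.19  0.38] sd [0.31 0.37 0.22] pos [ 0.59931 -0.24074  0.18722] tool [-0.0, 0.0, -1.0] fz [0.0, 0.3, 0.5, 0.6]
19.9 [ 0.5993 -0.2407  0.1872] 21.821445045427943 [ 0.02 -0.74  0.61] [[0.001, -0.953, -0.301, 0.076], [1.0, 0.0, 0.001, 0.0], [-0.001, -0.301, 0.953, -0.118], [0.0, 0.0, 0.0, 1.0]]
```

View pics/w6.png

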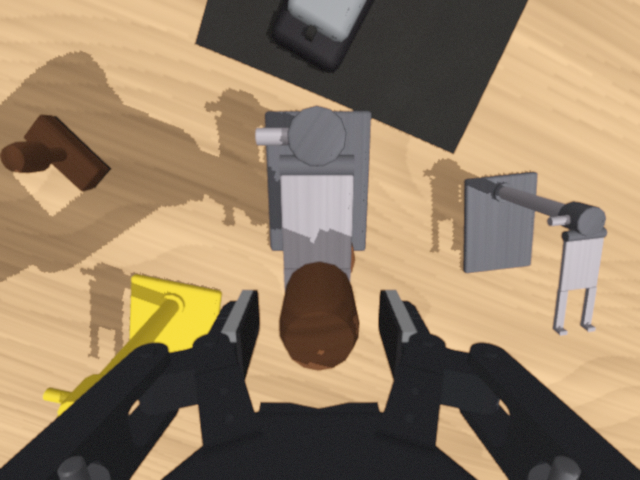

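Released: the fingers stand clear at (240,320) and (395,320), with the knob resting centred on the fork. Retracting straight up.

send_rows([
  [[0,0,-0.005,0,0,0,0.3],[0,0,-0.02,0,0,0,0.3],[0,0,-0.03,0,0,0,0.3],[0,0,-0.04,0,0,0,0.3],[0,0,-0.04,0,0,0,0.3],[-0.04,0,-0.01,0,0,0,0.3],[-0.04,0,0,0,0,0,0.3],[0,0,0,0,0,0,0.3],[0,0,0,0,0,0,0.3],[0,0,0,0,0,0,0.3],[0,0,0,0,0,0,0.3]],
])

```text
time_s: 21.32
position: [0.5256, -0.2701, 0.3319]
tool_rot: [[0.928, 0.372, -0.0], [0.372, -0.928, 0.0], [-0.0, -0.0, -1.0]]
ft_force: [0.2, 0.1, -0.2]
grip_width: 0.0553
gripper_force: 0.0
```

```bash
python3 w.py w7; python3 - <<'E'
from rig import optics
from h import *
d=optics.get_image("scene");np.save("scene2.npy",d,allow_pickle=True)
w=load("w7")
a=cv2.resize(d["image"][210:340,190:320,::-1],(400,400),interpolation=cv2.INTER_CUBIC)
b=cv2.resize(w["image"][80:400,200:440,::-1],(300,400))
cv2.imwrite("pics/fin.png",np.hstack([a,b]))
P=cloud(w).reshape(-1,3);I=w["image"].reshape(-1,3).astype(int)
m=(P[:,2]>.175)&(P[:,2]<.215)&(np.hypot(P[:,0]-.6,P[:,1]+.24)<.04);print(m.sum(),P[m].mean(0),P[m].max(0))
E
```

```text
21.325 [ 0.5256 -0.2701  0.3319] 21.86929802224667 [ 0.18  0.09 -0.21] [[0.001, -0.953, -0.301, 0.076], [1.0, 0.0, 0.001, 0.0], [-0.001, -0.301, 0.953, -0.118], [0.0, 0.0, 0.0, 1.0]]
1626 [ 0.59842257 -0.24144699  0.19317495] [ 0.61518399 -0.22476001  0.1979508 ]
```

View pics/fin.png

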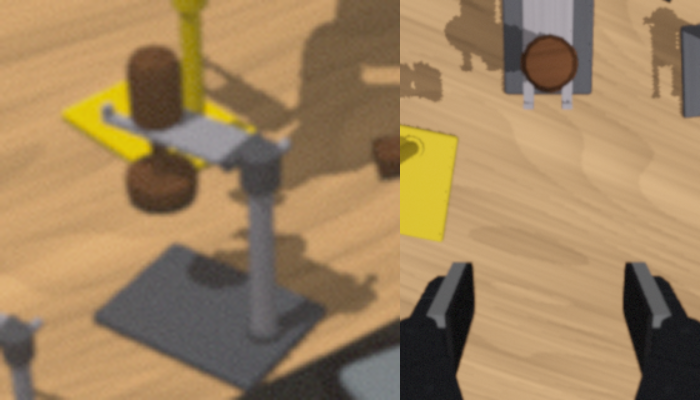

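The stamp hangs upright in the fork, knob at crop (155,90) and base below at (160,185). It is within about 2.5 mm of the seat's axis, with the robot clear.

```bash
python3 -c "
from rig import env;print(env.close_job())"
```

```text
the job is handed in; nothing more can be done
None
```

The round stamp hangs upright in the large grey rack's fork, about 2.5 mm from the seat's axis, tugged down with about 6 N on the fork for over a second and then released; the job is handed in, but the hand-in gave no verdict.

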